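# Book a tail lamp into stock and turn the bay sign to green

## Robot

A 6-joint arm with a two-finger parallel gripper is mounted at the origin on the work surface. World frame = base frame: x ahead of the robot, y to its left, z up, the work surface at z = 0. Lengths are in mm, angles in rad, forces in N, time in s.
With the tool pointing down it reaches from about 300 to 775 mm from the base axis. Payload 14.6 kg.
Tool frame: the origin (TCP) lies at the very end of the fingers, on their centre line; the grasp point (between the pads) lies 19 mm behind it (grip_point_offset is the distance from the TCP to the grasp point, in mm); z points along the fingers, y is the line along which they close (so a half turn about z gives the same grasp; the last joint's range is limited). The gripper opens to 94 mm and grips with 3 to 60 N. Pads are 16 mm wide; open, the fingers measure 119 mm over their backs; the gripper's body (75 mm by 177 mm) begins 78 mm behind the grasp point.
Start: joints at [-1.169, 0.3, 1.521, -0, 1.321, -0.067], TCP at [248.491, -490.654, 205.446] pointing down, gripper open.
Joint ranges: [-3.03, 3.03], [-0.79, 2.21], [0.23, 2.52], [-1.04, 4.18], [0, 3.07], [-2.55, 2.55]. Speed limits (rad/s): [2.22, 2.22, 2.57, 3.14, 3.14, 3.14].

## Interface

Orientations are given as [roll, pitch, yaw] about the fixed x, y, z axes, in that order (R = Rz(yaw) Ry(pitch) Rx(roll)).
In Python, from cell import read_state, camera, camera_info, sign_off, grip_point_offset gives the robot as it stands.
- The arm moves only by the shell command python3 -m handwheel 'ROWS' [FORCE]. ROWS is text: rows parted by semicolons, each of 5 numbers parted by spaces: the shift along the world's x, y, z in units of 40 mm (1.0 is 40 mm), then the turn about the world's z in units of 5 degrees (1.0 is 5 degrees), then the closure, from 0 (fully open) to 1 (shut). In form: dx dy dz yaw gripper; .... A call has 1 to 12 rows; each row shifts and turns the commanded pose from where the row before left it; what a row does not reach is not made up. A row lasts 1/12 s, in which the tool goes at most 41.7 mm and 7.16 degrees, less where a joint would pass 70% of its speed; a pose out of reach is approached as far as the arm can. A call is refused whole if a number of a shift passes 1 or a number of a turn 1, either way. A call with a gripper value outside its range is refused whole. The fingers move at their own pace and stop on an object; FORCE is the grip in N (left out, the last holds). Time passes only in rows, so rows that do not move let the fingers close. It gives the time, the measured TCP pose, the force, the opening and the grip force at its end, in the units of the state.
- read_state(): the state, without advancing time (a new reading comes with each control period).
- camera(name): name is "scene" or "top" or "wrist"; returns (picture, depth): 384x512x3 uint8, red, green, blue; 384x512 float32, mm along the optical axis (not along the pixel's ray), 0 where there is no reading.
- camera_info(name): a dict with "intrinsics" (3x3 intrinsics, pixels), "k1" (the pictures are not rectified: a ray, as slopes to the right and down, at radius r is drawn at 1 + k1 r^2 times it, then the intrinsics apply), "world_from_camera" (4x4, takes a point from camera to world coordinates). Camera axes: x right, y down, z forward; pixel columns grow to the right and rows downward; lengths in mm; the calibration is good to about 2 mm. A picture is of the moment at which its call begins: read the wrist's pose just before it. camera_info takes no time and is no camera call; for the wrist camera it gives the pose at the moment of the call.
- sign_off(): hands the job in; it is judged then, once.
The state is a dict: "clock": time; "joints": joint angles; "qd": joint speeds; "effort": joint torques, N m; "eef_pos": TCP position; "eef_rot": TCP orientation; "wrist_force": force on the tool from outside, world axes, zero at the start; "moment": the same for the moment, N m; "finger_gap": finger opening in mm; "finger_force": force on a finger pad.
Only numpy, scipy, OpenCV 4.12 (cv2) and the standard library are available. Lean on these libraries where they do the work, as an engineer would, in place of code of your own. Each camera call takes 0.05 s, during which the arm holds its last target. There are 200 camera calls.

## Task

Move the red tail lamp from the cardboard mat into the blue tray, set down lens up on the tray's floor and not dropped, and let go of it. Only then lift the yellow lock clip off the status sign, put it aside, and spin the sign half a turn about its upright pivot so that its green face looks where its red face looked. Finally set the clip back down fully over the sign's top edge and the fixed tab beside it, so that the sign is locked again; leave the other stock where it is.

Things in the scene. Friction and masses are not known exactly. Their poses are not given: they have to be found in the camera images.
- stand: Fixed sign stand, dark base plate 110 (x) x 260 (y) x 12 mm. Origin on the table at the sign's pivot axis; y runs in the locked sign's plane towards the fixed tab, x is where the red face looks at the start (roughly away from the robot). Tab: upright aluminium plate 8 mm thick (x), y = 78 to 118 mm, top 150 mm above the table, in the plane x = 0.
- sign (a joint): Two-sided panel 136 wide, 110 high, 8 mm thick, lower edge 40, top edge 150 mm above the table; red face with white bar, green face with white tick. Turns about the upright pivot, either way, no stops, friction about 0.03 N m, stays where left. Rad, anticlockwise from above: 0 = red looks to stand +x, 3.14 or -3.14 = green does. With the clip on it only rattles (0.1 rad at most).
- sign_top (a point): Middle of the sign's top edge, on the pivot axis, 150 mm above the table. The panel can be pinched here across its 8 mm thickness from above.
- sign_edge (a point): Top corner of the panel, 68 mm from the pivot axis, on the panel's side that is next to the tab at the start (opposite the tab after half a turn).
- seat (a point): Point on the stand, 76 mm along its +y from the pivot and 150 mm above the table: the middle of the clip's seat, at the height of the top edges of sign and tab. The clip seated right has its own origin straight below it by 30 mm, its y axis along the stand's y (either way round; about 20 mm of shift along y is harmless).
- clip: Yellow lock clip, loose, 120 g: upside-down channel 80 long (y), 28 wide, 72 mm high. Origin under the middle of its legs. Slot along y 16 mm wide, 30 deep, mouth flared to 21 (35 outside). On top a grip rib 16 thick (x), 60 long (y), 38 to 72 mm above the origin. At the start it straddles the top edges of sign and tab, origin 120 mm above the table. Stands by itself on its legs.
- lamp: Car tail lamp, loose, about 0.35 kg, lying lens up on its flat black housing (50 mm wide, 28 high). 170 mm long (y), 56 mm wide (x), 57 mm high over all; lens sides upright from 25 mm up; red, with an amber and a clear window on its +y half. Origin under its middle, z up. Grip it across x.
- tray: Blue open plastic tray, fixed, 250 mm long (x), 170 mm wide (y), 50 mm high, walls and floor 5 mm. Origin on the table under its centre. The lamp belongs on its floor, about along its length.
- mat: Fixed cardboard mat 240 (x) x 210 (y) x 4 mm, origin on the table under its centre. The lamp starts on it, on its -x half, two small cartons stand on its +x end; free for the clip once the lamp has gone.
- bulb_carton: Bystander: small orange chequered carton 45 x 60 x 50 mm high, loose, on the mat's +x end; origin under its centre.
- plug_carton: Bystander: small orange chequered carton 40 x 75 x 35 mm high, loose, on the mat's +x end; origin under its centre.
- filter: Bystander: white and orange oil filter, 72 mm across, 89 mm high, upright; origin under its centre.
- pad_carton: Bystander: orange chequered carton 90 x 130 x 60 mm high; origin under its centre.
- scanner: Bystander: dark hand scanner lying flat, about 60 x 140 x 32 mm; origin on the table under its handle.
- indicator: Bystander: small amber indicator lamp 50 x 100 x 42 mm high; origin under its centre.

How it is judged:
By the outcome, as a careful person would: the job done as asked, in the order asked, and still so for the second after the job is handed in, with the robot touching nothing.
It also fails if it takes over 72 s, if anything falls off the work surface, if the arm or the gripper's body presses on something with over 40 N, if the wrist force passes 120 N, or if a joint passes its speed limit or range.

## Working session

There is one attempt and no reset: what is moved stays moved. The work goes in short steps, Python scripts to look and compute and a shell command to move; the robot and the scene stay as the last step left them, time stands still between calls to the robot, and variables do not carry over. Pictures are saved under pics/ and viewed, at most 10 in all, crops included, and the job is handed in when it is done.

```bash
mkdir -p pics; ls; cat > h.py <<'E'
import numpy as np, cv2
from cell import *
def rays(info,uv):
    K=np.array(info["intrinsics"],float);k1=info["k1"]
    uv=np.atleast_2d(uv).astype(float)
    d=np.c_[(uv[:,0]-K[0,2])/K[0,0],(uv[:,1]-K[1,2])/K[1,1]]
    s=d.copy()
    for _ in range(15): s=d/(1+k1*(s**2).sum(1,keepdims=True))
    return s
def onplane(info,uv,z):
    T=np.array(info["world_from_camera"]);s=rays(info,uv)
    r=np.c_[s,np.ones(len(s))]@T[:3,:3].T;o=T[:3,3]
    return o+r*((z-o[2])/r[:,2])[:,None]
def cloud(info,dep):
    T=np.array(info["world_from_camera"]);H,W=dep.shape
    u,v=np.meshgrid(np.arange(W),np.arange(H));s=rays(info,np.c_[u.ravel(),v.ravel()])
    P=np.c_[s,np.ones(len(s))]*dep.reshape(-1,1)
    P=P@T[:3,:3].T+T[:3,3];P[dep.ravel()==0]=np.nan
    return P.reshape(H,W,3)
def save(n,im): cv2.imwrite(n,im[:,:,::-1])
E
python3 - <<'E'
from h import *
for n in("top","scene"):
    i=camera_info(n);im,d=camera(n);save(f"pics/{n}0.png",im);np.savez(f"{n}0.npz",im=im,d=d)
    print(n,np.round(np.array(i["world_from_camera"]),2),i["k1"],np.round(i["intrinsics"],1).tolist())
print(read_state(),grip_point_offset)
E
```

```text
pics
top [[ 1.00000e-02 -9.90000e-01  1.00000e-01  5.24930e+02]
 [-1.00000e+00 -1.00000e-02  2.00000e-02  2.58000e+01]
 [-2.00000e-02 -1.00000e-01 -9.90000e-01  1.06797e+03]
 [ 0.00000e+00  0.00000e+00  0.00000e+00  1.00000e+00]] -0.11794918209075496 [[364.0, 0.0, 256.5], [0.0, 364.0, 194.5], [0.0, 0.0, 1.0]]
scene [[-6.10000e-01  5.10000e-01 -6.00000e-01  1.09434e+03]
 [ 7.90000e-01  4.20000e-01 -4.50000e-01  3.88090e+02]
 [ 2.00000e-02 -7.50000e-01 -6.60000e-01  6.73400e+02]
 [ 0.00000e+00  0.00000e+00  0.00000e+00  1.00000e+00]] -0.02112986356238111 [[366.5, 0.0, 257.2], [0.0, 366.5, 187.8], [0.0, 0.0, 1.0]]
{'clock': 0.1, 'joints': array([-1.16859649e+00,  3.00414354e-01,  1.52152969e+00,  5.43860460e-06,
        1.32071764e+00, -6.65929652e-02]), 'qd': array([ 0.00073668, -0.00225884, -0.00175391, -0.0014416 ,  0.00131741,
        0.00025835]), 'effort': array([ 7.90953873e-04, -5.32645476e+01, -3.53280044e+01,  7.09546963e-02,
        2.34974711e-02, -5.41561940e-05]), 'eef_pos': array([ 248.40118512, -490.43559835,  204.93920301]), 'eef_rot': array([-3.14052635e+00, -7.63933562e-05,  4.68791414e-01]), 'wrist_force': array([-0.68064714,  0.50440158, -0.21856932]), 'moment': array([-0.03103707,  0.01129873, -0.00343946]), 'finger_force': 0.0, 'finger_gap': 94.32248649931375} 18.8
```

View pics/top0.png

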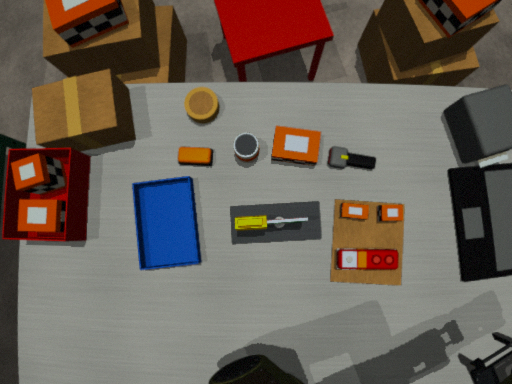

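View pics/scene0.png

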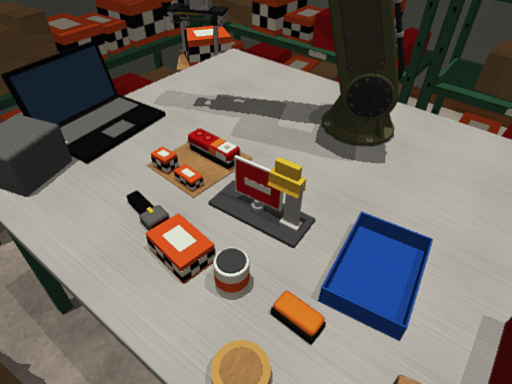

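The top view shows the lamp at px (368,259), the tray at (167,222), the clip at (251,223), the sign's edge at (290,220) and the mat cartons at (354,211) and (391,213). In the scene view the red face looks away from the robot and the clip (288,178) joins sign and tab.

```bash
python3 - <<'E'
from h import *
z=np.load("top0.npz");im,d=z["im"],z["d"];i=camera_info("top")
P=cloud(i,d);hsv=cv2.cvtColor(im,cv2.COLOR_RGB2HSV);h,s,v=[hsv[...,k].astype(int) for k in range(3)]
def rect(name,m,box,zz):
    u0,v0,u1,v1=box;mm=np.zeros(m.shape,np.uint8);mm[v0:v1,u0:u1]=m[v0:v1,u0:u1]
    vv,uu=np.nonzero(mm);Zs=P[vv,uu,2]
    Q=onplane(i,np.c_[uu,vv],zz)[:,:2].astype(np.float32)
    c,sz,a=cv2.minAreaRect(Q);print(name,np.round(c,1),np.round(sz,1),round(a,1),"z pct",np.round(np.nanpercentile(Zs,[5,50,95]),0),len(uu))
rect("lamp",(s>120)&(P[...,2]>35),(330,240,405,275),57)
rect("lampall",((s>150)|(v>200))&(P[...,2]>35),(330,240,405,275),57)
rect("tray",(h>100)&(h<125)&(s>120)&(P[...,2]>35),(125,170,210,280),50)
rect("clip",(h>22)&(h<35)&(s>120)&(P[...,2]>175),(225,205,275,240),192)
rect("signtop",(P[...,2]>120)&(v>100),(272,205,315,235),150)
rect("stand",(v<110)&(P[...,2]<25)&(P[...,2]>2),(222,195,330,250),12)
rect("mat",(h>8)&(h<22)&(s>60)&(P[...,2]<20),(325,190,412,290),4)
for n,(u,w) in dict(c1=(354,211),c2=(391,213),filt=(246,147)).items(): print(n,np.round(P[w,u]))
E
```

```text
lamp [ 452.5 -257.3] [174.3  57.7] 89.8 z pct [53. 61. 64.] 984
lampall [ 452.5 -257.3] [174.3  57.7] 89.8 z pct [54. 61. 64.] 972
tray [547.  310.7] [249.7 171. ] 7.4 z pct [36. 48. 52.] 768
clip [548.   62.4] [16.2 58.4] 3.7 z pct [189. 192. 194.] 168
signtop [555.1 -35.3] [ 9.8 89. ] 6.2 z pct [146. 150. 153.] 118
stand [552.3  -3.3] [111.5 261.1] 3.9 z pct [ 9. 12. 16.] 2767
mat [ 496.7 -273.7] [210.2 240.2] 86.4 z pct [1. 4. 8.] 3667
c1 [ 585. -226.   40.]
c2 [ 579. -327.   54.]
filt [755.  80.  92.]
```

```bash
python3 -m handwheel '.43 .49 0 1 .0;.43 .49 0 1 0;.43 .49 0 1 0;.43 .49 0 1 0;.43 .49 0 1 0;.43 .49 0 1 0;.43 .49 0 1 0;.43 .49 0 1 0;.43 .49 0 1 0;.43 .49 0 1 0;.43 .49 0 1 0;.43 .49 0 1 0' 30; python3 -m handwheel '0 0 0 .6 0; 0 0 0 0 0;0 0 0 0 0'
cat > look.py <<'E'
import sys
from h import *
def wrist(n):
    st=read_state();i=camera_info("wrist");im,d=camera("wrist");save(f"pics/{n}.png",im)
    print("tcp",np.round(st["eef_pos"],1),"rot",np.round(np.degrees(st["eef_rot"]),1),"F",np.round(st["wrist_force"],1),"gap",round(st["finger_gap"],1),"t",round(st["clock"],2))
    return i,im,d,cloud(i,d)
def rect(P,m,name):
    Q=P[m&np.isfinite(P[...,0])]
    if len(Q)<10: print(name,"few",len(Q));return
    c,sz,a=cv2.minAreaRect(Q[:,:2].astype(np.float32))
    print(name,np.round(c,1),np.round(sz,1),round(a,1),"z",np.round(np.percentile(Q[:,2],[5,50,95]),0),len(Q))
E
python3 - <<'E'
from look import *
i,im,d,P=wrist("w1")
hsv=cv2.cvtColor(im,cv2.COLOR_RGB2HSV)
m=(P[...,2]>40)&(P[...,2]<75)&(abs(P[...,0]-452)<60)&(abs(P[...,1]+257)<120)
rect(P,m,"lamp")
E
```

```text
clock: 1.1
eef_pos: [455.5, -254.3, 205.2]
eef_rot: [-3.141, -0.0, 1.52]
wrist_force: [0.8, -0.8, -0.3]
finger_gap: 94.0
finger_force: 0.0
clock: 1.35
eef_pos: [454.7, -255.4, 205.2]
eef_rot: [-3.141, -0.0, 1.567]
wrist_force: [0.2, 0.4, 0.3]
finger_gap: 94.1
finger_force: 0.0
tcp [ 454.7 -255.4  205.2] rot [-180.    -0.    89.8] F [0.2 0.4 0.3] gap 94.1 t 1.35
lamp [ 451.9 -257.1] [167.4  57. ] 89.5 z [54. 60. 62.] 7275
```

View pics/w1.png

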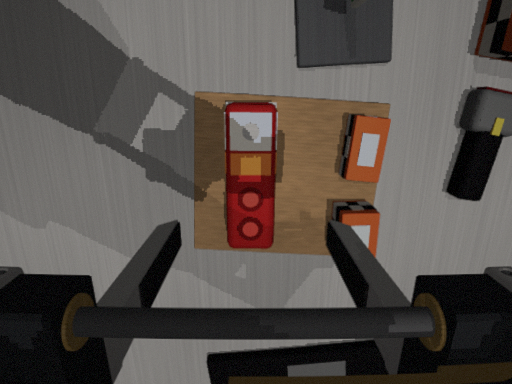

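The wrist view shows the lamp at px (250,175), clear window at the top, lying between the two fingers with the cartons clear at right. Descend and grip.

```bash
python3 -m handwheel '-.07 -.04 -.7 0 0;0 0 -.7 0 0;0 0 -.7 0 0;0 0 -.7 0 0;0 0 -.7 0 0;0 0 -.6 0 0;0 0 -.37 0 0;0 0 0 0 0;0 0 0 0 0' 30; python3 -m handwheel '0 0 0 0 .6;0 0 0 0 .6;0 0 0 0 .6;0 0 0 0 .6;0 0 0 0 .6;0 0 0 0 .6;0 0 0 0 .6;0 0 0 0 .6' 30
```

```text
clock: 2.15
eef_pos: [451.6, -257.5, 26.6]
eef_rot: [-3.141, -0.001, 1.566]
wrist_force: [-0.4, -0.3, -0.7]
finger_gap: 94.1
finger_force: 0.0
clock: 2.82
eef_pos: [452.0, -257.1, 26.9]
eef_rot: [-3.142, 0.0, 1.568]
wrist_force: [-2.7, 0.6, 5.2]
finger_gap: 55.9
finger_force: 30.0
```

```bash
python3 -m handwheel '0 0 .3 0 .6;0 0 .7 0 .6;0 0 .9 0 .6;0 0 .9 0 .6;0 0 .9 0 .6;0 0 .9 0 .6;0 0 .7 0 .6;0 0 .4 0 .6;0 .3 0 -.5 .6;.1 .6 0 -1 .6;.14 .8 0 -1 .6;.14 .8 0 -1 .6' 30;  python3 -m handwheel '.14 .8 0 -1 .6;.14 .8 0 -1 .6;.14 .8 0 -1 .6;.14 .8 0 -1 .6;.14 .8 0 -1 .6;.14 .8 0 -1 .6;.14 .8 0 -1 .6;.14 .8 0 -1 .6;.14 .8 0 -1 .6;.14 .8 0 -1 .6;.14 .8 0 -1 .6;.14 .8 0 -1 .6'; python3 -m handwheel '.14 .8 0 -1 .6;.14 .6 0 -1 .6;.1 .3 0 0 .6;0 0 0 0 .6;0 0 0 0 .6;0 0 0 0 .6'
```

```text
clock: 3.82
eef_pos: [466.9, -156.0, 253.9]
eef_rot: [-3.14, -0.0, 1.257]
wrist_force: [0.3, 0.1, -4.0]
finger_gap: 55.8
finger_force: 30.0
clock: 4.82
eef_pos: [534.2, 228.6, 253.8]
eef_rot: [3.142, 0.001, 0.212]
wrist_force: [-0.3, -1.1, -4.6]
finger_gap: 55.7
finger_force: 30.0
clock: 5.32
eef_pos: [549.5, 294.3, 254.1]
eef_rot: [3.141, 0.001, 0.041]
wrist_force: [0.7, -0.1, -3.4]
finger_gap: 55.6
finger_force: 30.0
```

```bash
python3 - <<'E'
from look import *
st=read_state();print(np.round(st["eef_pos"],1),np.degrees(st["eef_rot"]),st["wrist_force"],st["finger_gap"],st["clock"])
p=st["eef_pos"];print("units",(547-p[0])/40,(310.7-p[1])/40,"yaw",(7.4-np.degrees(st["eef_rot"][2]))/5)
E
```

```text
[549.5 294.3 254.1] [1.79969659e+02 5.34153563e-02 2.36274732e+00] [ 0.68632706 -0.1345592  -3.38401172] 55.58667130286098 5.3167
units -0.06315902692482211 0.41022074476884285 yaw 1.0074505366063617
```

```bash
python3 -m handwheel '-.06 .41 0 1 .6;0 0 -.5 0 .6;0 0 -.8 0 .6;0 0 -.8 0 .6;0 0 -.8 0 .6;0 0 -.8 0 .6;0 0 -.7 0 .6;0 0 -.5 0 .6;0 0 -.3 0 .6;0 0 -.1 0 .6;0 0 0 0 .6;0 0 0 0 .6';  python3 -m handwheel '0 0 -.1 0 .6;0 0 -.1 0 .6;0 0 -.05 0 .6;0 0 0 0 .6;0 0 0 0 .6'
```

```text
clock: 6.32
eef_pos: [548.0, 311.4, 44.1]
eef_rot: [-3.141, -0.002, 0.128]
wrist_force: [0.0, -0.2, -4.4]
finger_gap: 56.1
finger_force: 30.0
clock: 6.73
eef_pos: [547.3, 311.4, 32.7]
eef_rot: [-3.142, 0.0, 0.128]
wrist_force: [-0.1, -0.6, -4.1]
finger_gap: 56.3
finger_force: 30.0
```

```bash
python3 -m handwheel '0 0 -.05 0 .6;0 0 -.04 0 .6;0 0 -.03 0 .6;0 0 0 0 .6;0 0 0 0 .6'
```

```text
clock: 7.15
eef_pos: [547.4, 311.4, 27.9]
eef_rot: [-3.141, -0.0, 0.128]
wrist_force: [-0.2, -1.0, -2.1]
finger_gap: 56.1
finger_force: 30.0
```

```bash
python3 -m handwheel '0 0 -.02 0 .6;0 0 0 0 .3;0 0 0 0 0;0 0 0 0 0;0 0 0 0 0;0 0 0 0 0;0 0 .3 0 0;0 0 .6 0 0;0 0 .9 0 0;0 0 .9 0 0;0 0 .9 0 0;0 0 .9 0 0';  python3 -m handwheel '0 0 .8 0 0;0 -.2 .7 1 0;0 -.4 0 1 0;0 -.4 0 1 0;0 -.4 0 1 0;0 -.4 0 1 0;0 -.4 0 1 0;0 -.4 0 1 0;0 -.4 0 1 0;0 -.4 0 1 0;0 -.4 0 1 0;0 -.4 0 1 0'; python3 -m handwheel '0 -.4 0 1 0;0 -.4 0 1 0;0 -.4 0 1 0;0 -.4 0 1 0;0 -.4 0 1 0;0 0 0 1 0;0 0 0 .3 0;0 0 0 0 0;0 0 0 0 0'
python3 - <<'E'
from look import *
i,im,d,P=wrist("w2")
m=(P[...,2]>180)&(P[...,2]<200)&(abs(P[...,0]-548)<40)&(abs(P[...,1]-62)<60)
rect(P,m,"rib")
m=(P[...,2]>135)&(P[...,2]<165)&(abs(P[...,0]-553)<60)&(P[...,1]<20)&(P[...,1]>-120)
rect(P,m,"sign")
im,d=camera("top");save("pics/top1.png",im[150:300,100:420]);P=cloud(camera_info("top"),d)
m=(P[...,2]>40)&(abs(P[...,0]-547)<105)&(abs(P[...,1]-311)<65);rect(P,m,"lamp in tray")
E
```

```text
clock: 8.15
eef_pos: [547.0, 311.2, 210.0]
eef_rot: [-3.141, -0.001, 0.128]
wrist_force: [0.1, 0.2, 0.2]
finger_gap: 94.1
finger_force: 0.0
clock: 9.15
eef_pos: [547.1, 142.6, 268.1]
eef_rot: [3.141, -0.001, 1.093]
wrist_force: [0.6, -1.0, -0.1]
finger_gap: 93.7
finger_force: 0.0
clock: 9.9
eef_pos: [547.2, 63.4, 267.8]
eef_rot: [3.141, 0.0, 1.637]
wrist_force: [0.5, -0.0, -0.2]
finger_gap: 94.2
finger_force: 0.0
tcp [547.2  63.4 267.8] rot [180.    0.   93.8] F [ 0.5 -0.  -0.2] gap 94.2 t 9.9
rib [549.   65.3] [15.8 59.8] 3.5 z [189. 191. 192.] 1205
sign [555.7 -30.7] [ 9.  96.3] 5.1 z [144. 149. 150.] 609
lamp in tray [545.7 309. ] [168.6  59.3] 7.5 z [52. 61. 65.] 1256
```

View pics/w2.png

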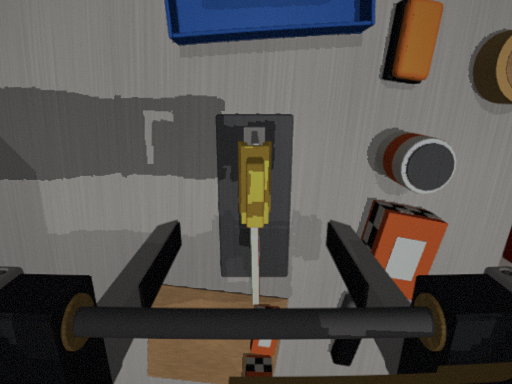

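View pics/top1.png

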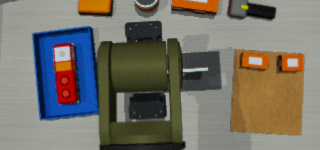

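The wrist view shows the clip's rib at px (256,185) in line with the tab (255,133) and the sign (255,265). The crop shows the lamp flat in the tray along its length. Now grip the clip.

```bash
python3 -m handwheel '.04 .04 -.5 0 0;0 0 -.7 0 0;0 0 -.7 0 0;0 0 -.5 0 0;0 0 -.2 0 0.3;0 0 0 0 .5;0 0 0 0 1;0 0 0 0 1;0 0 0 0 1;0 0 0 0 1;0 0 0 0 1;0 0 0 0 1' 40;python3 -m handwheel '0 0 0 0 1;0 0 0 0 1;0 0 0 0 1;0 0 0 0 1;0 0 0 0 1'
```

```text
clock: 11.0
eef_pos: [549.0, 64.9, 163.4]
eef_rot: [3.141, 0.0, 1.638]
wrist_force: [0.4, -0.2, 0.8]
finger_gap: 44.2
finger_force: 0.0
clock: 11.42
eef_pos: [548.9, 65.0, 163.0]
eef_rot: [-3.142, -0.0, 1.638]
wrist_force: [0.1, 0.2, 0.5]
finger_gap: 15.7
finger_force: 40.0
```

```bash
python3 -m handwheel '0 0 .2 0 1;0 0 .4 0 1;0 0 .6 0 1;0 0 .6 0 1;0 0 .5 0 1;0 0 .2 0 1;-.1 -.3 0 0 1;-.2 -.6 0 0 1;-.27 -.8 0 0 1;-.27 -.8 0 0 1;-.27 -.8 0 0 1;-.27 -.8 0 0 1';python3 -m handwheel '-.27 -.8 0 0 1;-.27 -.8 0 0 1;-.27 -.8 0 0 1;-.27 -.8 0 0 1;-.2 -.6 0 0 1;-.1 -.3 0 0 1;0 0 -.4 0 1;0 0 -.8 0 1;0 0 -.8 0 1;0 0 -.8 0 1;0 0 -.8 0 1;0 0 -.5 0 1';python3 -m handwheel '0 0 -.5 0 1;0 0 -.4 0 1;0 0 -.2 0 1;0 0 0 0 1;0 0 0 0 1;0 0 0 0 1'
```

```text
clock: 12.42
eef_pos: [492.1, -100.8, 261.7]
eef_rot: [-3.14, -0.001, 1.638]
wrist_force: [0.9, -0.5, -0.8]
finger_gap: 15.9
finger_force: 40.0
clock: 13.42
eef_pos: [436.8, -261.8, 95.2]
eef_rot: [-3.138, -0.003, 1.638]
wrist_force: [-0.4, 0.1, -2.0]
finger_gap: 15.9
finger_force: 40.0
clock: 13.92
eef_pos: [438.9, -263.2, 56.0]
eef_rot: [3.141, 0.001, 1.638]
wrist_force: [-0.2, -0.5, -0.2]
finger_gap: 15.7
finger_force: 40.0
```

```bash
python3 -m handwheel '0 0 -.1 0 1;0 0 -.07 0 1;0 0 -.04 0 1;0 0 -.02 0 1;0 0 0 0 1;0 0 0 0 1'
```

```text
clock: 14.42
eef_pos: [438.7, -263.2, 46.9]
eef_rot: [3.141, 0.0, 1.638]
wrist_force: [-4.6, 2.4, 13.3]
finger_gap: 15.7
finger_force: 40.0
```

```bash
python3 -m handwheel '0 0 0 0 .5;0 0 0 0 .5;0 0 0 0 .5;0 0 0 0 .5;0 0 .2 0 .5;0 0 .6 0 .5;0 0 .9 0 .5;0 0 .9 0 .5;0 0 .9 0 .5;0 0 .9 0 .5;0 0 .6 0 .5;.1 .3 .1 0 .5';python3 -m handwheel '.3 .7 0 0 .5;.4 .8 0 0 .5;.4 .8 0 0 .5;.4 .8 0 0 .5;.4 .8 0 0 .5;.4 .8 0 0 .5;.3 .8 0 0 .5;.2 .5 0 0 .5;0 0 0 0 .5;0 0 0 0 .5;0 0 0 0 .5'
python3 - <<'E'
from look import *
i,im,d,P=wrist("w3")
m=(P[...,2]>143)&(P[...,2]<156)&(abs(P[...,0]-553)<60)&(P[...,1]<62)&(P[...,1]>-120)
rect(P,m,"sign")
m=(P[...,2]>143)&(P[...,2]<156)&(abs(P[...,0]-553)<60)&(P[...,1]<150)&(P[...,1]>63)
rect(P,m,"tab")
m=(P[...,2]>60)&(P[...,2]<95)&(abs(P[...,0]-439)<60)&(abs(P[...,1]+263)<80);rect(P,m,"clip")
im,d=camera("scene");save("pics/s1.png",im);P=cloud(camera_info("scene"),d)
m=(P[...,2]>65)&(P[...,2]<95)&(abs(P[...,0]-439)<60)&(abs(P[...,1]+263)<80);rect(P,m,"clip")
E
```

```text
clock: 15.42
eef_pos: [443.1, -252.5, 255.1]
eef_rot: [3.136, 0.005, 1.637]
wrist_force: [-0.1, -0.3, 0.7]
finger_gap: 47.0
finger_force: 0.0
clock: 16.33
eef_pos: [554.1, -11.4, 249.6]
eef_rot: [-3.141, 0.0, 1.638]
wrist_force: [-0.1, 0.4, 0.5]
finger_gap: 47.0
finger_force: 0.0
tcp [554.1 -11.4 249.6] rot [-180.     0.    93.9] F [-0.1  0.4  0.5] gap 47.0 t 16.33
sign [554.1 -11.1] [  9.  135.6] 4.8 z [144. 149. 150.] 1224
tab [547.7  86.6] [ 7.1 39.5] 3.9 z [148. 149. 150.] 429
clip few 0
clip [ 439.7 -262.3] [17.7 59.1] 2.6 z [66. 75. 77.] 111
```

View pics/s1.png

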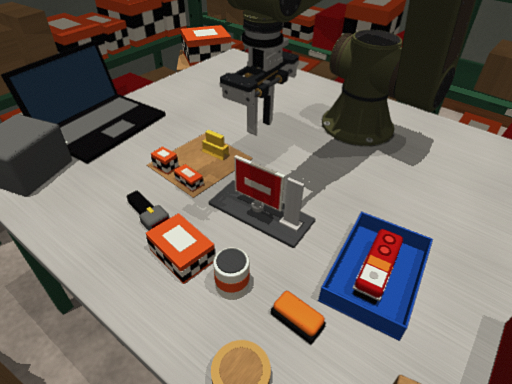

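View pics/w3.png

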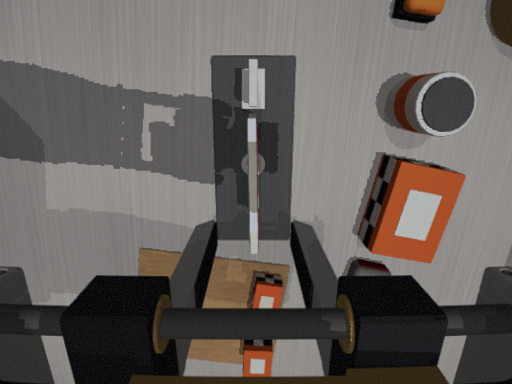

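The scene view shows the clip standing on the mat (px 214,145), the lamp lens up in the tray (380,265) and the sign free (258,185). The wrist view shows the sign's edge centred under the gripper (px 254,185), tab at (254,82). Pinch and turn by +90°.

```bash
python3 -m handwheel '0 0 -.4 0 .5;0 0 -.7 0 .5;0 0 -.8 0 .5;0 0 -.7 0 .5;0 0 -.4 0 .5;0 0 -.1 0 .5;0 0 0 0 1;0 0 0 0 1;0 0 0 0 1;0 0 0 0 1;0 0 0 0 1;0 0 0 0 1' 15;python3 -m handwheel '0 0 0 0 1;0 0 0 0 1;0 0 0 0 1'
```

```text
clock: 17.43
eef_pos: [554.6, -11.1, 126.4]
eef_rot: [3.141, 0.0, 1.638]
wrist_force: [-10.2, -0.4, 3.6]
finger_gap: 10.4
finger_force: 5.7
clock: 17.68
eef_pos: [553.4, -11.1, 126.3]
eef_rot: [-3.139, -0.0, 1.638]
wrist_force: [-11.7, -1.5, 9.4]
finger_gap: 7.6
finger_force: 15.0
```

```bash
python3 -m handwheel '-.02 0 0 .3 1;0 0 0 .8 1;0 0 0 1 1;0 0 0 1 1;0 0 0 1 1;0 0 0 1 1;0 0 0 1 1;0 0 0 1 1;0 0 0 1 1;0 0 0 1 1;0 0 0 1 1;0 0 0 1 1';python3 -m handwheel '0 0 0 1 1;0 0 0 1 1;0 0 0 1 1;0 0 0 1 1;0 0 0 1 1;0 0 0 1 1;0 0 0 .9 1;0 0 0 0 1;0 0 0 0 1'
```

```text
clock: 18.68
eef_pos: [552.6, -11.6, 126.4]
eef_rot: [-3.14, -0.002, 2.611]
wrist_force: [-13.1, -3.8, 9.3]
finger_gap: 7.9
finger_force: 15.0
clock: 19.43
eef_pos: [552.5, -12.1, 126.3]
eef_rot: [-3.14, -0.003, -3.074]
wrist_force: [-13.2, -8.5, 9.7]
finger_gap: 7.6
finger_force: 15.0
```

```bash
python3 -m handwheel '0 0 0 0 .5;0 0 0 0 .5;0 0 0 0 .5;0 0 0 0 .5;0 0 0 0 .5;0 0 .4 0 .5;0 0 .6 0 .5;0 0 .4 -1 .5;0 0 0 -1 .5;0 0 0 -1 .5;0 0 0 -1 .5;0 0 0 -1 .5';python3 -m handwheel '0 0 0 -1 .5;0 0 0 -1 .5;0 0 0 -1 .5;0 0 0 -1 .5;0 0 0 -1 .5;0 0 0 -1 .5;0 0 0 -1 .5;0 0 0 -1 .5;0 0 0 -1 .5;0 0 0 -1 .5;0 0 0 -1 .5;0 0 0 -1 .5';python3 -m handwheel '0 0 0 -1 .5;0 0 0 -1 .5;0 0 0 -1 .5;0 0 0 -1 .5;0 0 0 -1 .5;0 0 0 -1 .5;0 0 0 -1 .5;0 0 0 -1 .5;0 0 0 -1 .5;0 0 0 -1 .5;0 0 0 -1 .5;0 0 0 -1 .5';python3 -m handwheel '0 0 0 -1 .5;0 0 0 -1 .5;0 0 0 -1 .5;0 0 0 -1 .5;0 0 0 -1 .5;0 0 0 -1 .5;0 0 0 -1 .5;0 0 0 0 .5;0 0 0 0 .5;0 0 0 0 .5'
python3 - <<'E'
from look import *
i,im,d,P=wrist("w4")
m=(P[...,2]>143)&(P[...,2]<156)&(abs(P[...,0]-553)<90)&(P[...,1]<30)&(P[...,1]>-60)
rect(P,m,"sign")
im,d=camera("top");P=cloud(camera_info("top"),d)
m=(P[...,2]>140)&(P[...,2]<160)&(abs(P[...,0]-553)<90)&(P[...,1]<30)&(P[...,1]>-60)
rect(P,m,"sign top")
E
```

```text
clock: 20.43
eef_pos: [553.7, -11.0, 181.9]
eef_rot: [3.141, 0.0, 2.768]
wrist_force: [-0.2, -0.9, -0.8]
finger_gap: 46.7
finger_force: 0.0
clock: 21.43
eef_pos: [553.7, -11.0, 181.8]
eef_rot: [-3.142, -0.0, 1.721]
wrist_force: [0.4, -0.6, 0.6]
finger_gap: 46.9
finger_force: 0.0
clock: 22.43
eef_pos: [553.7, -11.0, 181.8]
eef_rot: [-3.142, -0.0, 0.674]
wrist_force: [-0.3, 0.6, -0.2]
finger_gap: 46.8
finger_force: 0.0
clock: 23.27
eef_pos: [553.7, -11.0, 181.8]
eef_rot: [3.142, -0.0, 0.07]
wrist_force: [0.3, 0.2, -0.6]
finger_gap: 46.8
finger_force: 0.0
tcp [553.7 -11.  181.8] rot [180.  -0.   4.] F [ 0.3  0.2 -0.6] gap 46.8 t 23.27
sign [554.  -11.2] [135.3   9. ] 3.9 z [144. 149. 150.] 2021
sign top [500.6 -16.7] [28.2  8.2] 6.9 z [144. 149. 152.] 39
```

```bash
python3 -m handwheel '-.03 -.02 -.4 0 .5;0 0 -.6 0 .5;0 0 -.39 0 .5;0 0 0 0 1;0 0 0 0 1;0 0 0 0 1;0 0 0 0 1;0 0 0 0 1;0 0 0 0 1;0 0 0 0 1;0 0 0 .3 1;0 0 0 .7 1' 15;python3 -m handwheel '0 0 0 1 1;0 0 0 1 1;0 0 0 1 1;0 0 0 1 1;0 0 0 1 1;0 0 0 1 1;0 0 0 1 1;0 0 0 1 1;0 0 0 1 1;0 0 0 1 1;0 0 0 1 1;0 0 0 1 1';python3 -m handwheel '0 0 0 1 1;0 0 0 1 1;0 0 0 1 1;0 0 0 1 1;0 0 0 1 1;0 0 0 0 1;0 0 0 0 1;0 0 0 0 1';python3 -m handwheel '0 0 0 0 .5;0 0 0 0 .5;0 0 0 0 .5;0 0 0 0 .5;0 0 0 0 .5;0 0 .4 0 .5;0 0 .8 0 .5;0 0 .9 0 .5;0 0 .7 0 .5;0 0 .3 0 .5;0 0 0 0 .5;0 0 0 0 .5'
python3 - <<'E'
from look import *
i,im,d,P=wrist("w5")
m=(P[...,2]>143)&(P[...,2]<156)&(abs(P[...,0]-553)<60)&(P[...,1]<62)&(P[...,1]>-120)
rect(P,m,"sign")
m=(P[...,2]>143)&(P[...,2]<156)&(abs(P[...,0]-553)<60)&(P[...,1]<150)&(P[...,1]>63)
rect(P,m,"tab")
im,d=camera("scene");save("pics/s2.png",im[100:260,100:340])
E
```

```text
clock: 24.37
eef_pos: [552.8, -12.1, 126.9]
eef_rot: [3.141, -0.001, 0.155]
wrist_force: [-1.1, -2.3, 4.0]
finger_gap: 7.7
finger_force: 15.0
clock: 25.37
eef_pos: [553.1, -12.6, 126.9]
eef_rot: [3.139, 0.0, 1.206]
wrist_force: [3.6, -6.2, 1.1]
finger_gap: 8.0
finger_force: 15.0
clock: 26.03
eef_pos: [553.4, -12.6, 126.9]
eef_rot: [3.139, 0.001, 1.638]
wrist_force: [5.1, -5.4, -0.2]
finger_gap: 7.9
finger_force: 15.0
clock: 27.03
eef_pos: [552.5, -11.8, 249.9]
eef_rot: [3.141, 0.0, 1.638]
wrist_force: [0.3, 0.0, -0.3]
finger_gap: 46.9
finger_force: 0.0
tcp [552.5 -11.8 249.9] rot [180.    0.   93.9] F [ 0.3  0.  -0.3] gap 46.9 t 27.03
sign [554.2 -11.1] [  8.8 135.2] 3.7 z [144. 149. 150.] 1263
tab [547.9  86.9] [ 7.1 38.6] 3.9 z [148. 149. 150.] 423
```

View pics/s2.png

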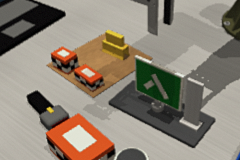

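The crop shows the green face with the white tick at px (160,85) looking where the red one looked, in line with the tab; the clip stands on the mat at (117,45). Fetch the clip.

```bash
python3 -m handwheel '-.2 -.4 0 0 .5;-.35 -.8 0 0 .5;-.35 -.8 0 0 .5;-.35 -.8 0 0 .5;-.35 -.8 0 0 .5;-.35 -.8 0 0 .5;-.35 -.8 0 0 .5;-.35 -.7 0 0 .5;-.2 -.39 0 0 .5;0 0 -.4 0 .5;0 0 -.8 0 .5;0 0 -.8 0 .5';python3 -m handwheel '0 0 -.4 0 .5;0 0 0 0 .5;0 0 0 0 .5;0 0 0 0 .5'
python3 - <<'E'
from look import *
i,im,d,P=wrist("w6")
m=(P[...,2]>68)&(P[...,2]<80)&(abs(P[...,0]-439)<60)&(abs(P[...,1]+263)<60);rect(P,m,"clip rib")
E
```

```text
clock: 28.13
eef_pos: [438.0, -263.7, 168.5]
eef_rot: [3.142, -0.0, 1.637]
wrist_force: [0.4, -0.4, 1.0]
finger_gap: 47.1
finger_force: 0.0
clock: 28.47
eef_pos: [438.8, -263.6, 155.1]
eef_rot: [3.141, 0.001, 1.638]
wrist_force: [0.2, 0.5, 0.0]
finger_gap: 47.1
finger_force: 0.0
tcp [ 438.8 -263.6  155.1] rot [180.    0.   93.9] F [0.2 0.5 0. ] gap 47.1 t 28.47
clip rib [ 439.2 -262.4] [15.9 59. ] 4.1 z [74. 75. 76.] 1131
```

```bash
python3 -m handwheel '0 .02 -.6 0 .5;0 0 -.9 0 .5;0 0 -.7 0 .5;0 0 -.4 0 .5;0 0 -.09 0 .5;0 0 0 0 1;0 0 0 0 1;0 0 0 0 1;0 0 0 0 1;0 0 0 0 1;0 0 0 0 1;0 0 0 0 1' 40;python3 -m handwheel '0 0 0 0 1;0 0 0 0 1;0 0 .3 0 1;0 0 .7 0 1;0 0 .9 0 1;0 0 .9 0 1;0 0 .9 0 1;0 0 .9 0 1;0 0 .6 0 1;0 0 .2 0 1;.1 .4 0 0 1;.25 .8 0 0 1';python3 -m handwheel '.28 .8 0 0 1;.28 .8 0 0 1;.28 .8 0 0 1;.28 .8 0 0 1;.28 .8 0 0 1;.28 .8 0 0 1;.28 .8 0 0 1;.24 .7 0 0 1;.2 .5 0 0 1;0 0 0 0 1;0 0 0 0 1;0 0 0 0 1'
```

```text
clock: 29.52
eef_pos: [438.9, -262.9, 47.4]
eef_rot: [3.14, 0.001, 1.638]
wrist_force: [-0.8, 1.0, 6.6]
finger_gap: 15.8
finger_force: 40.0
clock: 30.52
eef_pos: [451.8, -215.9, 261.9]
eef_rot: [-3.141, 0.0, 1.635]
wrist_force: [0.6, -0.4, -0.8]
finger_gap: 15.5
finger_force: 40.0
clock: 31.52
eef_pos: [548.1, 56.9, 261.7]
eef_rot: [-3.14, 0.0, 1.638]
wrist_force: [0.3, 0.5, -1.4]
finger_gap: 16.0
finger_force: 40.0
```

```bash
python3 -m handwheel '.02 .2 -.3 0 1;0 0 -.5 0 1;0 0 -.5 0 1;0 0 -.24 0 1;0 0 0 0 1;0 0 0 0 1;0 0 0 0 1'; python3 -m handwheel '0 0 -.15 0 1;0 0 -.15 0 1;0 0 -.15 0 1;0 0 -.1 0 1;0 0 0 0 1;0 0 0 0 1'
```

```text
clock: 32.1
eef_pos: [549.7, 65.2, 202.1]
eef_rot: [3.14, 0.0, 1.638]
wrist_force: [-0.4, -0.6, -1.3]
finger_gap: 15.7
finger_force: 40.0
clock: 32.6
eef_pos: [549.2, 65.4, 178.8]
eef_rot: [-3.141, -0.0, 1.638]
wrist_force: [0.3, 1.0, -0.9]
finger_gap: 16.0
finger_force: 40.0
```

Engaged 15 mm without contact force; continue to the seat.

```bash
python3 -m handwheel '0 0 -.15 0 1;0 0 -.12 0 1;0 0 -.06 0 1;0 0 -.04 0 1;0 0 -.03 0 1;0 0 0 0 1;0 0 0 0 1'
```

```text
clock: 33.18
eef_pos: [549.4, 65.3, 163.4]
eef_rot: [3.141, 0.0, 1.638]
wrist_force: [-1.8, -0.5, 3.1]
finger_gap: 16.1
finger_force: 40.0
```

```bash
python3 -m handwheel '0 0 -.02 0 1;0 0 0 0 .5;0 0 0 0 .5;0 0 0 0 .5;0 0 0 0 .5;0 0 .3 0 .5;0 0 .7 0 .5;0 0 .8 0 .5;0 0 .6 0 .5;0 0 .2 0 .5;0 0 0 0 .5;0 0 0 0 .5'
python3 - <<'E'
from look import *
i,im,d,P=wrist("w7")
m=(P[...,2]>180)&(P[...,2]<200)&(abs(P[...,0]-548)<40)&(abs(P[...,1]-62)<60);rect(P,m,"rib")
m=(P[...,2]>143)&(P[...,2]<156)&(abs(P[...,0]-553)<60)&(P[...,1]<20)&(P[...,1]>-120);rect(P,m,"sign")
im,d=camera("scene");save("pics/s3.png",im)
E
```

```text
clock: 34.18
eef_pos: [549.1, 65.3, 265.1]
eef_rot: [-3.141, -0.0, 1.638]
wrist_force: [0.3, -0.1, -1.1]
finger_gap: 47.3
finger_force: 0.0
tcp [549.1  65.3 265.1] rot [-179.9   -0.    93.9] F [ 0.3 -0.1 -1.1] gap 47.3 t 34.18
rib [550.1  65.5] [15.8 59.8] 3.5 z [189. 191. 192.] 1215
sign [555.  -31.3] [ 8.1 96.9] 4.0 z [144. 149. 150.] 603
```

View pics/s3.png

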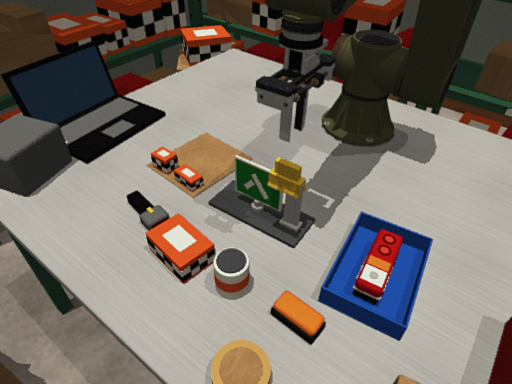

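The picture shows the clip seated at px (288,178) with its rib at 191 mm as at the start, the green face (258,185) outward, the lamp in the tray (380,265), and the rest of the stock unmoved.

```bash
python3 -c "
from cell import *
print(sign_off())"
```

```text
the job is handed in; nothing more can be done
None
```

The job is done and handed in at about 34 s: the lamp lies lens up in the tray, the sign's green face looks where the red one did, and the clip is seated back over sign and tab, at the same height as at the start.

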